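# Slide a cylinder head into the bench fixture and lock the cam clamp

### The arm

A 6-joint arm with a two-finger parallel gripper is mounted at the origin on the work surface. World frame = base frame: x ahead of the robot, y to its left, z up, the work surface at z = 0. Lengths are in m, angles in rad, forces in N, time in s.
With the tool pointing down it reaches from about 0.35 to 0.925 m from the base axis. Payload 6.4 kg.
Tool frame: the origin (TCP) lies midway between the tips of the shut fingers; the grasp point (between the pads) lies 19 mm behind it; z points along the fingers, y is the direction in which the jaws open and shut (so a half turn about z gives the same grasp; the last joint's range is limited). The gripper opens to 85 mm and grips with 20 to 120 N. Pads are 22 mm wide; open, the fingers measure 114 mm over their backs; the gripper's body (76 mm by 85 mm) begins 54 mm behind the grasp point. The pads swing forward as they close: fully open they stand 13 mm farther back than shut.
Start: joints at [-1.397, 0.245, 1.558, -0, 1.339, -0.174], TCP at [0.222, -0.611, 0.231] pointing down, gripper open.
Joint ranges: [-3.13, 3.13], [-1.02, 2.26], [0.13, 2.54], [-0.95, 4.09], [0.21, 2.88], [-2.74, 2.74]. Speed limits (rad/s): [2.57, 2.57, 3.14, 3.14, 3.14, 3.14].

### API

Orientations are given as a rotation vector (axis times angle).
In Python, from rig import robot gives the robot as it stands.
- The arm moves only by the tool step_arm, never from a script. Its argument "steps" is a list of rows, each a list of 5 numbers: the shift along the tool's x, y, z in cm, then the turn about the tool's z in rad, then the finger opening in cm, from 0 to 8.54. A call has 1 to 10 rows; each row shifts and turns the commanded pose from where the row before left it, along the tool's axes as they then stand; what a row does not reach is not made up. A row lasts 1/10 s, in which the tool goes at most 50 mm and 8.59 degrees, less where a joint would pass 70% of its speed; a pose out of reach is approached as far as the arm can. A call is refused whole if a number of a shift passes 5 or a number of a turn 0.15, either way. A call with a gripper value outside its range is refused whole. The fingers move at their own pace and stop on an object; "newtons" is the grip in N (left out, the last holds). Time passes only in rows, so rows that do not move let the fingers close. It gives the time, the measured TCP pose, the force and the opening at its end, in the units of the state.
- robot.read_state(): the state, without advancing time (a new reading comes with each control period).
- robot.grab_frame(name): name is "scene" or "side" or "wrist"; returns a dict with "img" (420x560x3 uint8, red, green, blue), "depth" (420x560 float32, m along the optical axis (not along the pixel's ray), 0 where there is no reading), "fx", "fy", "cx", "cy" (pixels), "pose" (4x4, takes a point from camera to world coordinates). Camera axes: x right, y down, z forward; pixel columns grow to the right and rows downward; lengths in m; the calibration is good to about 2 mm. The wrist camera is an equidistant fisheye: a pixel r from the principal point sees the ray r / f radians off the axis. A picture is of the moment at which its call begins.
- robot.job_done(): hands the job in, once; it reports no verdict.
The state is a dict: "t": time; "joint_positions": joint angles; "joint_vel": joint speeds; "joint_efforts": joint torques, N m; "ee_pos": TCP position; "ee_rot": TCP orientation; "wrist_force": force on the tool from outside, world axes, zero at the start; "moment": the same for the moment, N m; "opening": opening from 0.0 (shut) to 1.0 (fully open).
Only numpy, scipy, OpenCV 4.12 (cv2) and the standard library are available. Lean on these libraries where they do the work, as an engineer would, in place of code of your own. Each camera call takes 0.05 s, during which the arm holds its last target. There are 200 camera calls.

### The job

Get the finned aluminium cylinder head ready for work in the bench fixture: keeping it flat on the bench, push it gently out between the anvil and the outlet box to the steel fence, then along the fence until it sits snug against both the fence and the end stop. Once it is home, swing the cam clamp's lever round until the cam bites and holds the head firmly, without forcing it, and let go. Don't touch the anvil or the outlet box, with the head or with the arm, and leave the other things on the bench where they are.

Things in the scene. Friction and masses are not known exactly. Their poses are not given: they have to be found in the camera images.
- head: compressor cylinder head, the part to be moved: finned cast-aluminium block 90 mm (own x) by 120 mm (own y) by 36 mm high, 0.6 to 0.9 kg, flat upright sides, too wide to grasp, loose on the bench. Origin: centre of its underside. Own x points to the fence at the start, within 0.25 rad. Friction on the bench resists a push with about 3 to 7 N.
- fence: straight steel angle-iron fence bolted to the bench, 420 mm long, 42 mm high. Origin: on the bench, at the foot of the working face, half-way along. Own x points into the fence, away from the robot (working face: x = 0; the head belongs on the -x side, its own x along the fence's); own y runs along the fence towards the end stop.
- stop: steel end stop block on the fence near its +y end: 34 mm out from the fence, 26 mm along it, 56 mm high. Origin: on the bench, where its working face (y = 0, looking to -y) meets the fence face; axes as the fence's. Home, the head's 120 mm side lies on the fence and a 90 mm end on this face: its centre 45 mm from the fence face and 60 mm from the stop face.
- clamp: cam clamp bolted to the bench on the robot's side of the head's final place; base 52 by 50 mm. Origin: on the bench, on the upright pivot axis; axes as the fence's. Its round eccentric steel cam (44 mm diameter, 8 to 32 mm above the bench), open, leaves 7 to 16 mm for the head to slide past. How far it turns before it bites differs from set-up to set-up: feel for it.
- cam (a joint): turn of cam and lever, rad: 0 open, growing anticlockwise from above, to 1.6. At 0 the lever points 125 degrees anticlockwise from the clamp's own x; closing swings the knob towards the robot, then away from the stop's side. The cam bites somewhere between 0.6 and 1.35. Free turning takes about 1 N at the knob; past the bite the load climbs, 6 to 10 N at the knob is firm; it stays where it is left.
- cam_knob (a point): centre of the upright black knob on the end of the cam lever (12 mm bar, 36 to 48 mm above the bench): 20 mm diameter, 36 to 76 mm above the bench, this point at 56 mm, 90 mm from the pivot axis.
- anvil: small steel bench anvil bolted to the bench, 100 by 60 mm over all, 58 mm high, longer along own x; fixed, must not be touched. Origin: centre of its underside. It and the outlet box stand either side of the way from the head to the fence, and can be either way round; the one nearer the stop must be rounded.
- outlet: grey cast power outlet box with two sockets on top, bolted to the bench, 100 by 60 mm, 52 mm high, longer along own x, with a thin conduit stub on its -x end (30 mm more); fixed, must not be touched. Origin: centre of its underside.
- fitting: bystander: loose hexagonal brass fitting, 26 mm across, 23 mm high, standing between cam clamp and the nearer obstacle. Origin: centre of its underside.
- tape: bystander: roll of grey tape, 100 mm diameter, 45 mm high, lying to the robot's left. Origin: centre of its underside.
- oil: bystander: white oil bottle, 56 mm diameter, 130 mm high, beyond the fence. Origin: centre of its underside.
- can: bystander: can, 60 mm diameter, 100 mm high, beyond the fence. Origin: centre of its underside.
- wrench: bystander: steel wrench 200 mm long lying to the robot's right.
- driver: bystander: screwdriver 190 mm long lying to the robot's left.
- bin: bystander: grey open parts bin 130 by 100 mm, 55 mm high, to the robot's left. Origin: centre of its underside.
Mind the look-alikes: they are no part of the job. Leave any purple look-alike of the head alone. What is shaped like the clamp but purple is not meant.

How it is judged:
By the outcome, as a careful person would: the job done as asked, in the order asked, and still so for the second after the job is handed in, with the robot touching nothing.
It also fails if it takes over 72 s, if anything falls off the work surface, if the arm or the gripper's body presses on something with over 40 N, if the wrist force passes 120 N, or if a joint passes its speed limit or range.

## Working session

There is one attempt and no reset: what is moved stays moved. The work goes in short steps, Python scripts to look and compute and a tool call to move; the robot and the scene stay as the last step left them, time stands still between calls to the robot, and variables do not carry over. Pictures are saved under pics/ and viewed, about 8 in all and at most 12, crops included, and the job is handed in when it is done.

Besides the shell and the picture viewer there is one more tool, called by a JSON object that holds its "fn" and its "kwargs", one argument or row to a line. step_arm: Moves the arm, as the interface text tells. Its arguments: {"type":"object","properties":{"steps":{"type":"array","items":{"type":"array","items":{"type":"number"}}},"newtons":{"type":"number"}},"required":["steps"]}

```bash
mkdir -p pics && ls
cat > h.py <<'E'
import numpy as np, cv2
from rig import robot
from scipy.spatial.transform import Rotation as R
def grab(n,save=None):
    f=robot.grab_frame(n)
    np.savez('pics/%s.npz'%(save or n),**f)
    if save: cv2.imwrite('pics/%s.png'%save,f['img'][:,:,::-1])
    return f
def load(s): return dict(np.load('pics/%s.npz'%s))
def world(f):
    d=f['depth'];v,u=np.mgrid[:d.shape[0],:d.shape[1]]
    P=np.stack([(u-f['cx'])/f['fx']*d,(v-f['cy'])/f['fy']*d,d],-1)
    return P@f['pose'][:3,:3].T+f['pose'][:3,3]
def proj(f,p):
    q=(np.atleast_2d(p)-f['pose'][:3,3])@f['pose'][:3,:3]
    return np.c_[q[:,0]/q[:,2]*f['fx']+f['cx'],q[:,1]/q[:,2]*f['fy']+f['cy']]
E
python3 - <<'E'
from h import *
for n in ('scene','side'):
    f=grab(n,n+'0'); print(n,f['pose'].round(3).tolist(),f['fx'])
s=robot.read_state(); print(s['ee_pos'],s['ee_rot'],s['wrist_force'],s['t'])
E
```

```text
pics
scene [[0.345, 0.808, -0.477, 1.28], [0.938, -0.303, 0.165, -0.257], [-0.011, -0.504, -0.863, 1.428], [0.0, 0.0, 0.0, 1.0]] 491.00329331018867
side [[-0.995, -0.073, 0.065, 0.418], [-0.098, 0.781, -0.617, 0.948], [-0.005, -0.621, -0.784, 1.237], [0.0, 0.0, 0.0, 1.0]] 533.3559944588599
[ 0.2214552  -0.61057609  0.23025773] [-3.09245359e+00 -5.43265448e-01 -3.15896918e-05] [ 0.16458803 -0.12236737 -1.20383431] 0.1
```

Run:
```python
import cv2,numpy as np
a=cv2.imread('pics/scene0.png');cv2.imwrite('pics/scene0b.png',cv2.resize(a,(800,600),interpolation=cv2.INTER_CUBIC))
a=cv2.imread('pics/side0.png');cv2.imwrite('pics/side0b.png',cv2.resize(a,(800,600),interpolation=cv2.INTER_CUBIC))
```

```text
(no output)
```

View pics/scene0b.png

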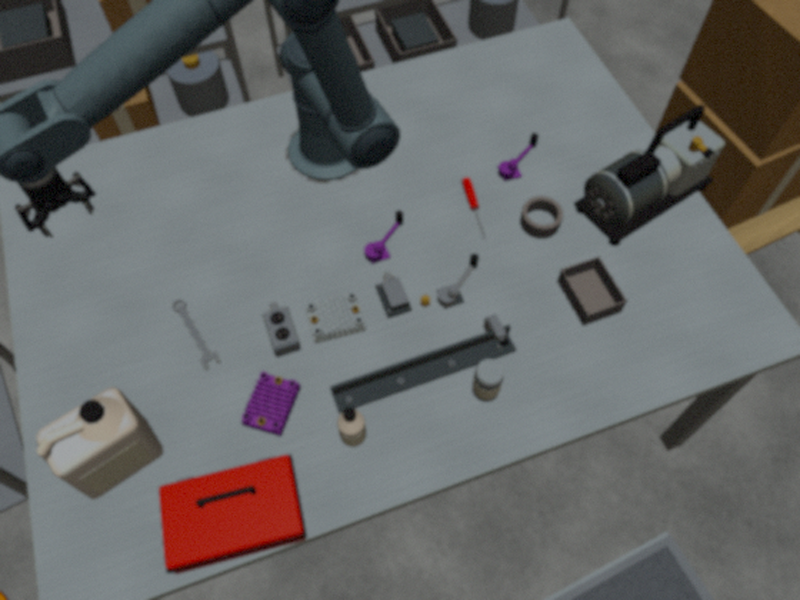

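View pics/side0b.png

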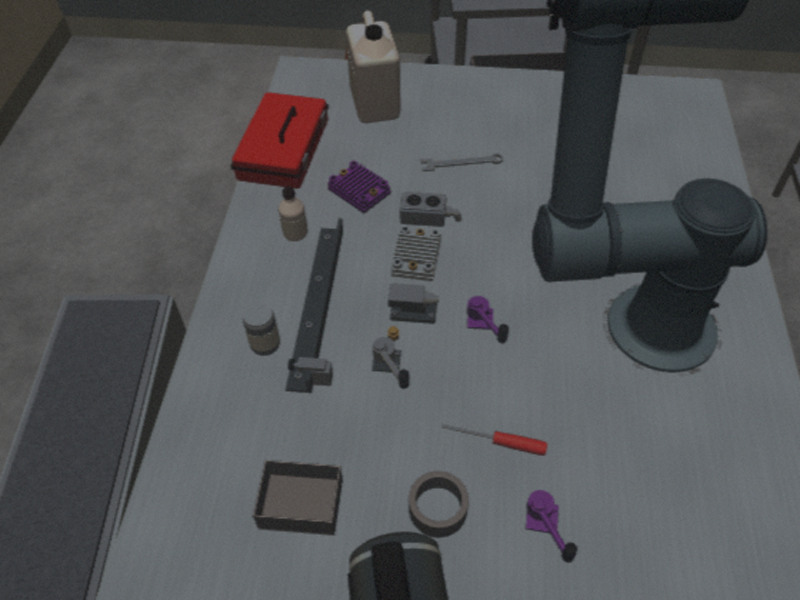

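The scene view (800-px scale) shows these candidates:
- **Head:** the grey finned block at (335,317). The purple finned block at (270,403) is a look-alike.
- **Clamp:** the grey one at (450,292), knob at (474,260). The purple ones at (378,250) and (510,168) are look-alikes.
- **Other items:** outlet at (281,328), anvil at (394,294), fitting at (425,300), stop at (497,328).

I'll build a rectified top view from depth.

Run:
```python
from h import *
# ortho height+colour, 1 px = 1mm ; cols = -y  (left->right = +y to -y flipped so +y is right), rows = x
x0,x1,y0,y1=.35,.75,-.25,.35
H=np.zeros((400,600),np.float32);C=np.zeros((400,600,3),np.uint8)
for n in ('side0','scene0'):
    f=load(n);W=world(f);ok=(f['depth']>0)
    b=ok&(abs(W[...,2])<.01)&(W[...,0]>.3)&(W[...,0]<.7)&(abs(W[...,1])<.3)
    print(n,'bench z',np.median(W[b][:,2]),W[b][:,2].std())
    big=[cv2.resize(a.astype(np.float32),None,fx=3,fy=3,interpolation=cv2.INTER_NEAREST) for a in (W,f['img'])]
    P=big[0].reshape(-1,3);c=big[1].reshape(-1,3);m=cv2.resize(ok.astype(np.uint8),None,fx=3,fy=3,interpolation=0).ravel()>0
    P,c=P[m],c[m];o=np.argsort(P[:,2]);P,c=P[o],c[o]
    i=((P[:,0]-x0)*1000).astype(int);j=((P[:,1]-y0)*1000).astype(int)
    k=(i>=0)&(i<400)&(j>=0)&(j<600)&(P[:,2]<.2)
    A=np.zeros((400,600),np.float32);D=np.zeros((400,600,3),np.uint8)
    A[i[k],j[k]]=P[k,2];D[i[k],j[k]]=c[k]
    np.save('pics/H_%s.npy'%n,A)
    cv2.imwrite('pics/o_%s.png'%n,np.clip(D[:,:,::-1]*1.5,0,255))
    cv2.imwrite('pics/hh_%s.png'%n,cv2.applyColorMap(np.clip(A*3000,0,255).astype(np.uint8),cv2.COLORMAP_JET))
a=np.vstack([cv2.imread('pics/o_scene0.png')[:300],cv2.imread('pics/hh_scene0.png')[:300]])
cv2.imwrite('pics/orth.png',a)
```

```text
side0 bench z 0.00019482236872470082 0.0030051287695400998
scene0 bench z -0.00012996158811340308 0.0036137952979339127[ WARN:0@1.310] global loadsave.cpp:1063 imwrite_ Unsupported depth image for selected encoder is fallbacked to CV_8U.
```

View pics/orth.png

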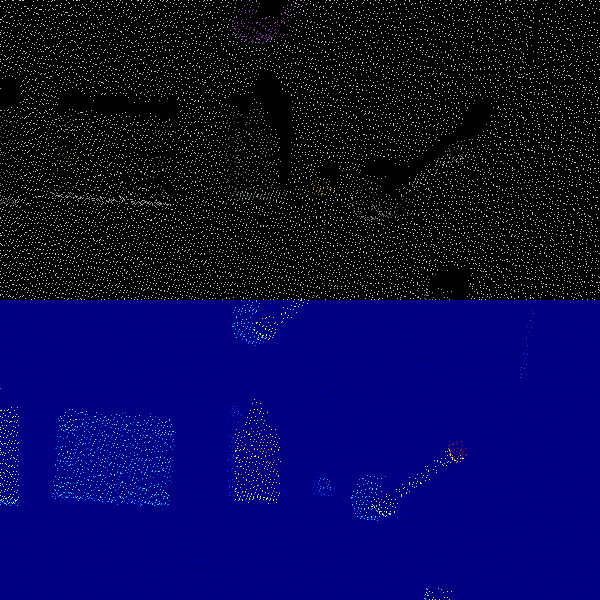

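```bash
cat >> h.py <<'E'
def fit(P):
    r=cv2.minAreaRect((P[:,:2]*1000).astype(np.float32)); return [np.round(v,1) for v in r]
E
python3 - <<'E'
from h import *
boxes={'head':(.44,.57,-.21,-.065,.030,.042),'anvil':(.43,.57,-.03,.04,.05,.065),'outlet':(.40,.57,-.32,-.225,.045,.058),
'fitting':(.5,.57,.055,.09,.018,.028),'cam':(.5,.6,.09,.16,.028,.034),'camall':(.5,.6,.09,.16,.004,.034),'lever':(.45,.57,.10,.25,.042,.052),'knob':(.42,.56,.15,.25,.066,.085),
'stop':(.55,.75,.15,.3,.050,.060),'fence':(.55,.75,-.3,.3,.037,.046),'anvillow':(.40,.57,-.05,.05,.01,.065),'outlow':(.35,.57,-.33,-.225,.015,.058)}
for n in ('scene0','side0'):
    f=load(n);W=world(f);ok=f['depth']>0
    for k,b in boxes.items():
        m=ok&(W[...,0]>b[0])&(W[...,0]<b[1])&(W[...,1]>b[2])&(W[...,1]<b[3])&(W[...,2]>b[4])&(W[...,2]<b[5])
        P=W[m]
        if len(P)>3: print(n,k,len(P),'z',np.median(P[:,2]).round(4),'mean',P[:,:2].mean(0).round(4),'lo',P[:,:2].min(0).round(3),'hi',P[:,:2].max(0).round(3),fit(P))
# plane-rectified pictures (4 px = 1 ... 2 px/mm) at z=36mm
def rect(f,z,x0,x1,y0,y1,s):
    pts=np.array([[x0,y0,z],[x0,y1,z],[x1,y1,z],[x1,y0,z]]);q=proj(f,pts).astype(np.float32)
    w,h=int((y1-y0)*s),int((x1-x0)*s)
    M=cv2.getPerspectiveTransform(q,np.float32([[0,0],[w,0],[w,h],[0,h]]))
    return cv2.warpPerspective(f['img'],M,(w,h),flags=cv2.INTER_CUBIC)
a=[rect(load(n),.036,.40,.70,-.30,.25,1450)[:,:,::-1] for n in ('scene0',)]
cv2.imwrite('pics/rect36.png',np.clip(np.vstack(a)*1.4,0,255).astype(np.uint8))
E
```

```text
scene0 head 418 z 0.0349 mean [ 0.5093 -0.1365] lo [ 0.459 -0.196] hi [ 0.554 -0.077] [array([ 508.2, -136.1]), array([114.6,  90.3]), np.float64(85.5)]
scene0 anvil 291 z 0.0574 mean [0.5113 0.007 ] lo [ 0.458 -0.015] hi [0.553 0.03 ] [array([506. ,   7.1]), array([95. , 44.3]), np.float64(0.6)]
scene0 outlet 434 z 0.0498 mean [ 0.5058 -0.2605] lo [ 0.456 -0.289] hi [ 0.555 -0.232] [array([ 505.3, -260.3]), array([99.5, 57.2]), np.float64(0.2)]
scene0 fitting 20 z 0.0231 mean [0.5359 0.0741] lo [0.528 0.068] hi [0.544 0.08 ] [array([536.6,  74.5]), array([13.2, 14.6]), np.float64(70.7)]
scene0 cam 61 z 0.0316 mean [0.5498 0.1175] lo [0.526 0.102] hi [0.57  0.138] [array([548.4, 118.2]), array([42. , 33.1]), np.float64(11.2)]
scene0 camall 164 z 0.0193 mean [0.5526 0.1233] lo [0.5   0.091] hi [0.599 0.16 ] [array([549.5, 126. ]), array([67. , 99.8]), np.float64(88.0)]
scene0 lever 73 z 0.0474 mean [0.5328 0.1653] lo [0.499 0.122] hi [0.567 0.213] [array([530.4, 165.5]), array([ 24.8, 101.9]), np.float64(37.8)]
scene0 knob 30 z 0.0741 mean [0.5015 0.207 ] lo [0.491 0.199] hi [0.511 0.
[... 1704 characters left out ...]
n [0.4989 0.2076] lo [0.491 0.197] hi [0.508 0.216] [array([499.4, 206.5]), array([15.5, 18.5]), np.float64(5.5)]
side0 stop 180 z 0.0548 mean [0.6777 0.1874] lo [0.644 0.172] hi [0.718 0.201] [array([681.2, 187.7]), array([72.8, 28.2]), np.float64(3.4)]
side0 fence 406 z 0.0417 mean [0.6668 0.0197] lo [ 0.55 -0.3 ] hi [0.718 0.218] [array([617.5, -38.2]), array([521.3, 161.6]), np.float64(85.2)]
side0 anvillow 762 z 0.0499 mean [0.5024 0.0153] lo [ 0.451 -0.018] hi [0.549 0.039] [array([500.1,  10.2]), array([56.7, 99. ]), np.float64(89.4)]
side0 outlow 686 z 0.0463 mean [ 0.496  -0.2519] lo [ 0.418 -0.291] hi [ 0.553 -0.226] [array([ 485.1, -258.8]), array([134.9,  65.1]), np.float64(0.7)]
```

View pics/rect36.png

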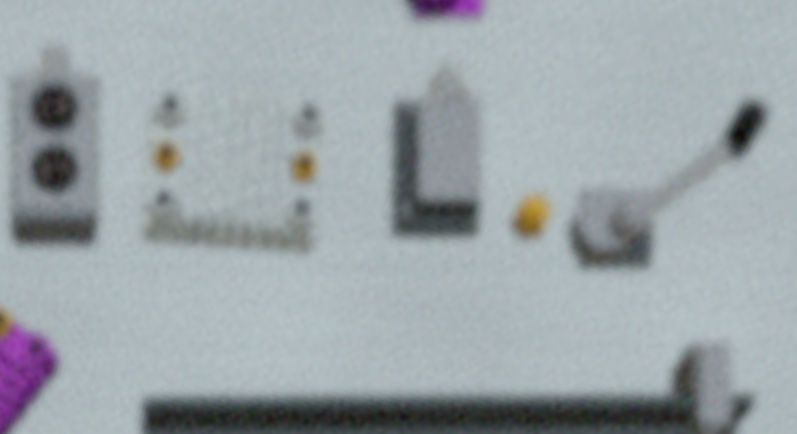

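The rectified view shows outlet, head, anvil, fitting, clamp and stop in a row, with the fence along the bottom. Head (230,170) is the grey one, and it sits well inside the gap. Next I'll fit the fence line, the stop face and the bottles beyond it.

Run:
```python
from h import *
for n in ('scene0','side0'):
    f=load(n);W=world(f);ok=f['depth']>0
    X,Y,Z=W[...,0],W[...,1],W[...,2]
    # fence: min-x edge of top per y-bin
    xs=[];ys=[]
    for y in np.arange(-.19,.16,.012):
        m=ok&(abs(Y-y)<.006)&(Z>.015)&(Z<.048)&(X>.61)&(X<.75)
        if m.sum()>3: xs.append(np.percentile(X[m],5));ys.append(y)
    p=np.polyfit(ys,xs,1);p=np.polyfit(*(np.array([ys,xs])[:,abs(np.polyval(p,ys)-xs)<.004]),1);print(n,'fence face x=%.4f + %.4f y'%(p[1],p[0]),'n',len(xs), 'resid',np.round((np.array(xs)-np.polyval(p,ys))*1000,1))
    m=ok&(Z>.03)&(Z<.048)&(X>.66)&(X<.75)&(Y<.1)
    print(' top x range',np.percentile(X[m],[2,50,98]),'y min',Y[m].min())
    m=ok&(Z>.048)&(Z<.06)&(X>.63)&(X<.72)&(Y>.14)&(Y<.25)
    print(' stop top',np.percentile(X[m],[2,98]),np.percentile(Y[m],[2,50,98]))
    for k,(a,b,c,d) in {'oil':(.70,.95,-.25,-.05),'can':(.72,.95,.05,.3)}.items():
        m=ok&(X>a)&(X<b)&(Y>c)&(Y<d)&(Z>.06)&(Z<.14)
        print(' ',k,m.sum(),W[m].mean(0).round(3),W[m].min(0).round(3),W[m].max(0).round(3))
```

```text
scene0 fence face x=0.6756 + -0.0046 y n 30 resid [ 0.2 -1.4 -0.6  0.8 -0.2  1.1 -0.5  2.3 -1.4  0.1  1.  -0.7  0.1  1.1
  0.4 -0.2 -0.2 -1.3 -1.2 -0.4 -0.2  0.8  0.9 -0.8 -1.2 -0.  -0.1  0.8
  0.   0.8]
 top x range [0.66197499 0.68217456 0.73037068] y min -0.7192296655819594
 stop top [0.64731363 0.71846575] [0.17711934 0.18744284 0.2000061 ]
  oil 324 [ 0.79  -0.186  0.097] [ 0.761 -0.213  0.061] [ 0.809 -0.158  0.136]
  can 387 [0.791 0.113 0.093] [0.756 0.087 0.06 ] [0.816 0.144 0.107]
side0 fence face x=0.6744 + -0.0058 y n 30 resid [ 0.2 -0.4  0.3  0.6  0.1 -0.   0.3 -0.7 -0.1  0.4  0.2 -0.3  0.2 -0.1
 -0.4 -0.2  0.3 -0.3 -0.1 -0.3 -0.3 -0.5  0.3 -0.   0.2 -0.1 -0.1  0.5
  0.4  0.1]
 top x range [0.66159043 0.67847799 0.7199695 ] y min -0.6935218339949087
 stop top [0.64625174 0.71602214] [0.17490767 0.18862411 0.1996028 ]
  oil 339 [ 0.777 -0.175  0.094] [ 0.753 -0.201  0.06 ] [ 0.806 -0.156  0.136]
  can 484 [0.78  0.125 0.09 ] [0.754 0.088 0.06 ] [0.811 0.149 0.106]
```

{"fn": "step_arm", "kwargs": {
  "steps": [
    [0,-5,0,0.14,6],
    [0,-5,0,0.14,6],
    [0,-5,0,0.07,6],
    [0,-5,0,0,6],
    [0,-5,0,0,6],
    [0,-5,0,0,6],
    [0,-5,0,0,6],
    [0,-5,0,0,6],
    [0,0,0,0,6]
  ]
}}

```text
t: 1.0
ee_pos: [0.1916, -0.2122, 0.2317]
ee_rot: [3.135, 0.002, 0.004]
wrist_force: [0.2, -0.5, 1.1]
opening: 0.701
```

Fence face is at x≈0.675 with yaw≈0, and the stop face is at y≈0.175. That puts home at about (0.630, 0.115). Head start is (0.5075, -0.137), yaw≈-0.08. I'll move in front of its near face and go down.

{"fn": "step_arm", "kwargs": {
  "steps": [
    [4.5,-1.5,0,0,6],
    [4.5,-1.5,0,0,6],
    [4.5,-1.5,0,0,6],
    [4.5,-1.5,0,0,6],
    [4.5,-1.5,3,0,6],
    [0.3,0,4,0,6],
    [0,0,4,0,6],
    [0,0,4,0,6],
    [0,0,3,0,6],
    [0,0,0,0,6]
  ]
}}

```text
t: 2.0
ee_pos: [0.4112, -0.1404, 0.0498]
ee_rot: [-3.135, 0.004, 0.015]
wrist_force: [-0.8, 1.1, 0.7]
opening: 0.705
```

Run:
```python
from h import *
f=grab('side','side1')
a=f['img'][120:270,230:430,::-1];cv2.imwrite('pics/c1.png',cv2.resize(a,(800,600),interpolation=cv2.INTER_CUBIC))
s=robot.read_state();print(s['ee_pos'],s['ee_rot'],s['wrist_force'])
```

```text
[ 0.41310935 -0.14160953  0.0525357 ] [-3.13834341  0.00384621  0.00770138] [-0.15153009 -0.44753951  0.15086382]
```

View pics/c1.png

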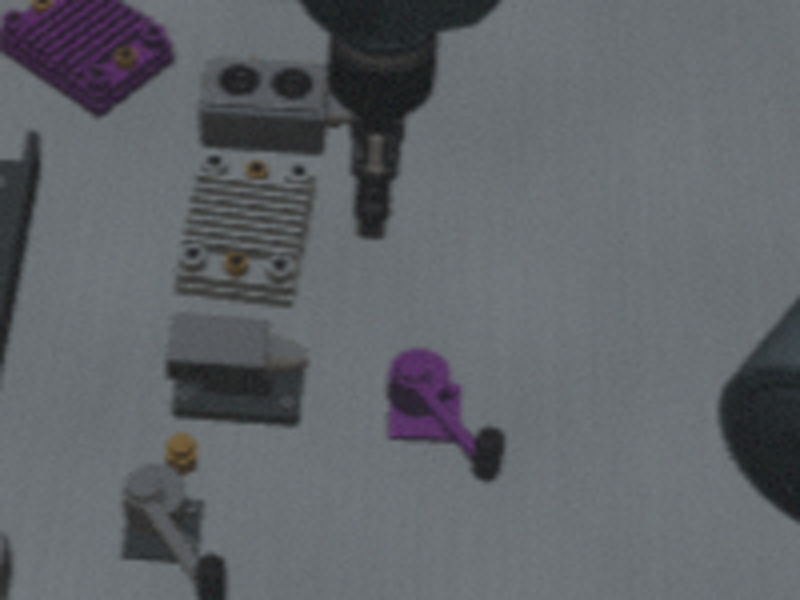

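The gripper (370,180) stands clear in front of the head (245,230), and the outlet stub is free. I'll go down and start the push.

{"fn": "step_arm", "kwargs": {
  "steps": [
    [0,-0.4,2,0,6],
    [0,0,2,0,6],
    [1,0,0,0,6],
    [1,0,0,0,6],
    [0.6,0,0,0,6],
    [0.5,0,0,0,6],
    [0.5,0,0,0,6],
    [0.5,0,0,0,6],
    [0.5,0,0,0,6],
    [0.5,0,0,0,6]
  ]
}}

```text
t: 3.05
ee_pos: [0.4654, -0.1382, 0.0144]
ee_rot: [-3.141, 0.003, 0.002]
wrist_force: [-5.5, 0.8, 2.8]
opening: 0.702
```

{"fn": "step_arm", "kwargs": {
  "steps": [
    [0.5,0,0,0,6],
    [0.5,0,0,0,6],
    [0.5,0,0,0,6],
    [0.5,0,0,0,6],
    [0.5,0,0,0,6],
    [0.5,0,0,0,6],
    [0.5,0,0,0,6],
    [0.5,0,0,0,6],
    [0.5,0,0,0,6],
    [0.5,0,0,0,6]
  ]
}}

```text
t: 4.05
ee_pos: [0.516, -0.1386, 0.0144]
ee_rot: [-3.141, 0.004, 0.0]
wrist_force: [-2.9, 0.3, -1.5]
opening: 0.706
```

{"fn": "step_arm", "kwargs": {
  "steps": [
    [0.5,0,0,0,6],
    [0.5,0,0,0,6],
    [0.5,0,0,0,6],
    [0.5,0,0,0,6],
    [0.4,0,0,0,6],
    [0.4,0,0,0,6],
    [0.4,0,0,0,6],
    [0.4,0,0,0,6],
    [0.3,0,0,0,6],
    [0,0,0,0,6]
  ]
}}

```text
t: 5.05
ee_pos: [0.5554, -0.1388, 0.0149]
ee_rot: [3.141, -0.003, 0.002]
wrist_force: [-1.2, -0.9, -0.8]
opening: 0.703
```

```bash
cat >> h.py <<'E'
def headfit(n,box=(.5,.685,-.25,.172)):
    f=load(n);W=world(f);X,Y,Z=W[...,0],W[...,1],W[...,2]
    m=(f['depth']>0)&(X>box[0])&(X<box[1])&(Y>box[2])&(Y<box[3])&(Z>.0305)&(Z<.0385)
    k=cv2.connectedComponentsWithStats(cv2.dilate(m.astype(np.uint8),np.ones((3,3))),8)
    i=1+np.argmax(k[2][1:,4]);P=W[m&(k[1]==i)]
    print(n,len(P),fit(P),P[:,:2].min(0).round(4),P[:,:2].max(0).round(4)); return P
E
python3 - <<'E'
from h import *
grab('side','side2');grab('scene','scene2')
headfit('side2');headfit('scene2')
a=load('scene2')['img'][180:290,180:380,::-1];cv2.imwrite('pics/c2.png',cv2.resize(a,(800,440),interpolation=cv2.INTER_CUBIC))
E
```

```text
side2 462 [array([ 601.2, -136.4]), array([110.9, 119.7]), np.float64(0.4)] [ 0.5456 -0.1959] [ 0.6567 -0.0762]
scene2 398 [array([ 606.9, -133.1]), array([114.5, 101.2]), np.float64(89.5)] [ 0.5565 -0.1907] [ 0.6574 -0.0755]
```

View pics/c2.png

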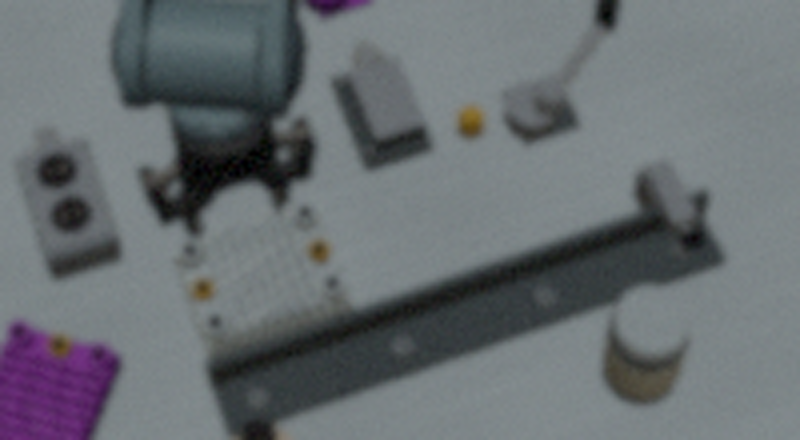

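The head (265,275) is square to the fence and about 18 mm short of it, clear of anvil and box. I'll push the rest slowly and watch the force.

{"fn": "step_arm", "kwargs": {
  "steps": [
    [0.3,0,0,0,6],
    [0.3,0,0,0,6],
    [0.3,0,0,0,6],
    [0.2,0,0,0,6],
    [0.2,0,0,0,6],
    [0.2,0,0,0,6],
    [0.1,0,0,0,6],
    [0.1,0,0,0,6]
  ]
}}

```text
t: 5.95
ee_pos: [0.5715, -0.1388, 0.0146]
ee_rot: [-3.142, 0.003, 0.001]
wrist_force: [-5.9, 0.8, 3.3]
opening: 0.701
```

{"fn": "step_arm", "kwargs": {
  "steps": [
    [0.1,0,0,0,6],
    [0.1,0,0,0,6]
  ]
}}

```text
t: 6.15
ee_pos: [0.5731, -0.1387, 0.0146]
ee_rot: [-3.141, 0.003, 0.003]
wrist_force: [-8.3, -0.5, 5.8]
opening: 0.699
```

{"fn": "step_arm", "kwargs": {
  "steps": [
    [0.1,0,0,0,6],
    [0.1,0,0,0,6]
  ]
}}

```text
t: 6.35
ee_pos: [0.5732, -0.1387, 0.0143]
ee_rot: [-3.141, 0.002, 0.011]
wrist_force: [-16.2, -0.7, 11.7]
opening: 0.706
```

{"fn": "step_arm", "kwargs": {
  "steps": [
    [0.1,0,0,0,6],
    [0,0,0,0,6]
  ]
}}

```text
t: 6.55
ee_pos: [0.5732, -0.1387, 0.0142]
ee_rot: [-3.141, 0.001, 0.015]
wrist_force: [-16.8, -1.1, 12.6]
opening: 0.703
```

Contact with the fence at tool x=0.573, force 17 N. Next I back off, lift and turn the jaws for the push along the fence.

{"fn": "step_arm", "kwargs": {
  "steps": [
    [-1,0,0,0,6],
    [-1.5,0,0,0,5],
    [0,0,-4,0,4],
    [0,0,-4,0,3],
    [0,0,-3,0,3],
    [0,0,0,0,3]
  ]
}}

```text
t: 7.15
ee_pos: [0.5557, -0.1403, 0.1305]
ee_rot: [3.137, -0.004, 0.019]
wrist_force: [-0.2, 0.2, -0.2]
opening: 0.351
```

Run:
```python
from h import *
s=robot.read_state();print(s['joint_positions'].round(3),s['ee_pos'],s['wrist_force'],s['opening'])
```

```text
[-4.450e-01  1.730e-01  1.838e+00  1.000e-03  1.117e+00  1.127e+00] [ 0.55568558 -0.14025629  0.13046104] [-0.19924715  0.23931768 -0.21668829] 0.3507978719933721
```

{"fn": "step_arm", "kwargs": {
  "steps": [
    [0,3.5,0,0,3],
    [0,3.5,0,0,3],
    [3.5,3,0,0,3],
    [3.8,0,0,0,3],
    [0,0,0,-0.15,3],
    [0,0,0,-0.15,3],
    [0,0,0,-0.15,3],
    [0,0,0,-0.15,3],
    [0,0,0,-0.15,3],
    [0,0,0,-0.15,3]
  ]
}}

```text
t: 8.15
ee_pos: [0.6245, -0.2386, 0.1234]
ee_rot: [-2.826, -1.372, -0.001]
wrist_force: [-0.5, 0.2, 0.2]
opening: 0.353
```

{"fn": "step_arm", "kwargs": {
  "steps": [
    [0,0,0,-0.15,3],
    [0,0,0,-0.15,3],
    [0,0,0,-0.15,3],
    [0,0,0,-0.15,3],
    [0,0,0,-0.07,3],
    [0,0,0,0,3],
    [0,0,0,0,3]
  ]
}}

```text
t: 8.85
ee_pos: [0.6244, -0.2387, 0.1238]
ee_rot: [-2.226, -2.216, -0.0]
wrist_force: [-0.3, -0.3, -0.2]
opening: 0.353
```

Run:
```python
from h import *
s=robot.read_state();print(s['ee_pos'],R.from_rotvec(s['ee_rot']).as_matrix().round(3).tolist(),s['wrist_force'],s['opening'])
grab('side','side3');headfit('side3')
```

```text
[ 0.62435237 -0.23871019  0.12379688] [[0.005, 1.0, 0.0], [1.0, -0.005, 0.0], [0.0, 0.0, -1.0]] [-0.25846247 -0.25792443 -0.18774015] 0.35286370479620527
side3 549 [array([ 633.7, -133.7]), array([ 98. , 134.6]), np.float64(2.4)] [ 0.586  -0.1992] [ 0.6847 -0.0645]
```

Tool x now points along +y. The purple look-alike's corner is near y≈-0.262, so I move to y≈-0.220 before going down.

{"fn": "step_arm", "kwargs": {
  "steps": [
    [1.9,0.2,0,0,3],
    [0,0,0,0,3],
    [0,0,3,0,3],
    [0,0,3,0,3],
    [0,0,3,0,3],
    [0,0,2,0,3],
    [0,0,0,0,3],
    [0,0,0,0,3]
  ]
}}

```text
t: 9.7
ee_pos: [0.6267, -0.2196, 0.0149]
ee_rot: [2.224, 2.218, 0.0]
wrist_force: [0.2, 0.9, 0.3]
opening: 0.352
```

{"fn": "step_arm", "kwargs": {
  "steps": [
    [0.5,0,0,0,3],
    [0.5,0,0,0,3],
    [0.5,0,0,0,3],
    [0.5,0,0,0,3],
    [0.5,0,0,0,3],
    [0.5,0,0,0,3],
    [0.5,0,0,0,3],
    [0.5,0,0,0,3]
  ]
}}

```text
t: 10.5
ee_pos: [0.6275, -0.1811, 0.0162]
ee_rot: [2.221, 2.216, -0.001]
wrist_force: [-2.1, -5.0, 2.3]
opening: 0.349
```

{"fn": "step_arm", "kwargs": {
  "steps": [
    [0.6,0,0,0,3],
    [0.6,0,0,0,3],
    [0.6,0,0,0,3],
    [0.6,0,0,0,3],
    [0.6,0,0,0,3],
    [0.6,0,0,0,3],
    [0.6,0,0,0,3],
    [0.6,0,0,0,3],
    [0.6,0,0,0,3],
    [0.6,0,0,0,3]
  ]
}}

```text
t: 11.5
ee_pos: [0.6276, -0.121, 0.0162]
ee_rot: [2.221, 2.216, -0.001]
wrist_force: [-1.9, -5.6, 3.4]
opening: 0.35
```

{"fn": "step_arm", "kwargs": {
  "steps": [
    [0.6,0,0,0,3],
    [0.6,0,0,0,3],
    [0.6,0,0,0,3],
    [0.6,0,0,0,3],
    [0.6,0,0,0,3],
    [0.6,0,0,0,3],
    [0.6,0,0,0,3],
    [0.6,0,0,0,3],
    [0.6,0,0,0,3],
    [0.6,0,0,0,3]
  ]
}}

```text
t: 12.5
ee_pos: [0.6275, -0.0609, 0.016]
ee_rot: [2.222, 2.217, -0.002]
wrist_force: [-2.4, -6.4, 4.4]
opening: 0.356
```

Run:
```python
from h import *
f=grab('side','side4');grab('scene','scene4');headfit('side4');headfit('scene4')
a=f['img'][130:290,150:360,::-1];cv2.imwrite('pics/c4.png',cv2.resize(a,(788,600),interpolation=cv2.INTER_CUBIC))
s=robot.read_state();print(s['ee_pos'],s['ee_rot'],s['wrist_force'])
```

```text
side4 649 [array([634.5,   1.5]), array([ 98. , 139.3]), np.float64(0.7)] [ 0.5854 -0.0681] [0.6838 0.0715]
scene4 472 [array([634.9,  -1.9]), array([ 99.7, 344.3]), np.float64(0.2)] [ 0.5849 -0.1739] [0.6849 0.1705]
[ 0.62744358 -0.05984979  0.01558385] [2.22274348e+00 2.21774199e+00 3.75991171e-04] [-0.16035509 -2.97651296  1.09802418]
```

View pics/c4.png

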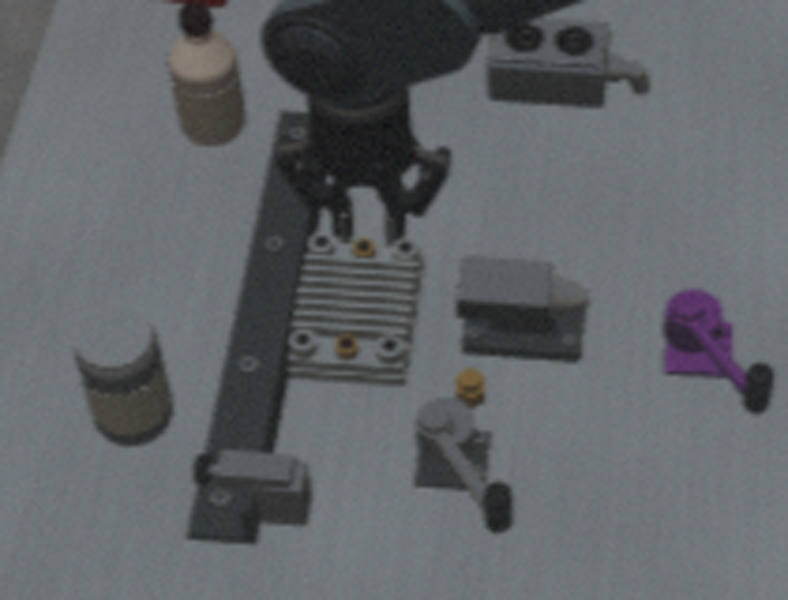

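The head (355,310) slides flush along the fence, clear of the anvil (525,300) and with room past the cam (445,420). I'll continue.

{"fn": "step_arm", "kwargs": {
  "steps": [
    [0.6,0,0,0,3],
    [0.6,0,0,0,3],
    [0.6,0,0,0,3],
    [0.6,0,0,0,3],
    [0.6,0,0,0,3],
    [0.6,0,0,0,3],
    [0.6,0,0,0,3],
    [0.6,0,0,0,3],
    [0.6,0,0,0,3],
    [0.6,0,0,0,3]
  ]
}}

```text
t: 13.6
ee_pos: [0.6273, -0.0008, 0.0154]
ee_rot: [2.223, 2.218, -0.002]
wrist_force: [-2.8, -6.3, 4.5]
opening: 0.353
```

{"fn": "step_arm", "kwargs": {
  "steps": [
    [0.5,0,0,0,3],
    [0.5,0,0,0,3],
    [0.5,0,0,0,3],
    [0.5,0,0,0,3],
    [0.4,0,0,0,3],
    [0.3,0,0,0,3],
    [0.3,0,0,0,3],
    [0.2,0,0,0,3],
    [0.2,0,0,0,3],
    [0.2,0,0,0,3]
  ]
}}

```text
t: 14.6
ee_pos: [0.6271, 0.0351, 0.0152]
ee_rot: [2.223, 2.218, -0.003]
wrist_force: [-2.4, -6.8, 3.6]
opening: 0.351
```

{"fn": "step_arm", "kwargs": {
  "steps": [
    [0.2,0,0,0,3],
    [0.2,0,0,0,3],
    [0.1,0,0,0,3]
  ]
}}

```text
t: 14.9
ee_pos: [0.6272, 0.0402, 0.0152]
ee_rot: [2.223, 2.218, -0.003]
wrist_force: [-2.5, -6.6, 5.0]
opening: 0.348
```

{"fn": "step_arm", "kwargs": {
  "steps": [
    [0.1,0,0,0,3],
    [0.1,0,0,0,3],
    [0.1,0,0,0,3]
  ]
}}

```text
t: 15.2
ee_pos: [0.6272, 0.0417, 0.0152]
ee_rot: [2.221, 2.218, -0.006]
wrist_force: [-4.1, -14.9, 4.2]
opening: 0.355
```

{"fn": "step_arm", "kwargs": {
  "steps": [
    [0.1,0,0,0,3],
    [0.1,0,0,0,3],
    [0.1,0,0,0,3]
  ]
}}

```text
t: 15.5
ee_pos: [0.6272, 0.0418, 0.0152]
ee_rot: [2.217, 2.217, -0.012]
wrist_force: [-4.5, -24.3, 4.7]
opening: 0.353
```

Stopped at tool y=0.0418, as predicted, so it is against the stop. While pressed there, I'll drag slightly toward the fence, then back off and look.

{"fn": "step_arm", "kwargs": {
  "steps": [
    [0,0.1,0,0,3],
    [0,0.1,0,0,3],
    [0,0.1,0,0,3],
    [0,0,0,0,3]
  ]
}}

```text
t: 15.9
ee_pos: [0.6281, 0.0418, 0.0148]
ee_rot: [2.221, 2.22, -0.018]
wrist_force: [-11.0, -23.2, 10.6]
opening: 0.353
```

{"fn": "step_arm", "kwargs": {
  "steps": [
    [-0.5,0,0,0,3],
    [-1,0,0,0,3],
    [-1,0,0,0,3],
    [0,0,-3,0,3],
    [0,0,-4,0,3],
    [0,0,-4,0,3],
    [-4,0,0,0,3],
    [-4,0,0,0,3],
    [0,0,0,0,3]
  ]
}}

```text
t: 16.8
ee_pos: [0.6303, -0.0618, 0.1252]
ee_rot: [2.228, 2.212, 0.001]
wrist_force: [0.6, -0.2, 0.4]
opening: 0.351
```

Run:
```python
from h import *
f=grab('side','side5');g=grab('scene','scene5')
for n in('side5','scene5'):
    headfit(n,(.5,.671,-.05,.172))
    W=world(load(n));X,Y,Z=W[...,0],W[...,1],W[...,2];ok=load(n)['depth']>0
    m=ok&(Z>.066)&(Z<.085)&(X>.42)&(X<.56)&(Y>.15)&(Y<.25);print('knob',W[m].mean(0),W[m].min(0),W[m].max(0))
    m=ok&(Z>.027)&(Z<.034)&(X>.52)&(X<.578)&(Y>.09)&(Y<.15);print('cam max x',np.percentile(X[m],98),fit(W[m]))
    # head near-face edge vs y, and end edge vs x
    for y in (.07,.09,.11,.13,.15): 
        m=ok&(abs(Y-y)<.008)&(Z>.0315)&(Z<.038)&(X>.574)&(X<.66);print(y,np.sort(X[m])[:2].round(4),end=' ')
    print()
a=np.hstack([f['img'][190:290,180:310,::-1],g['img'][170:270,280:410,::-1]]);cv2.imwrite('pics/c5.png',cv2.resize(a,(800,308),interpolation=cv2.INTER_CUBIC))
s=robot.read_state();print(s['ee_pos'],s['ee_rot'],s['wrist_force'],s['joint_positions'].round(2))
```

```text
side5 614 [array([627.7, 112.5]), array([ 86.3, 118.4]), np.float64(0.3)] [0.5844 0.0532] [0.6708 0.1716]
knob [0.4993394  0.20851724 0.07441533] [0.49115656 0.19626401 0.06649802] [0.50750678 0.21864405 0.08157535]
cam max x 0.5688273506198559 [array([548.2, 120.4]), array([41.3, 43. ]), np.float64(6.2)]
0.07 [0.587 0.587] 0.09 [0.5864 0.5872] 0.11 [0.585 0.586] 0.13 [0.5862 0.5863] 0.15 [0.5844 0.5849] 
scene5 359 [array([628.2, 114.2]), array([ 85.4, 113.8]), np.float64(0.0)] [0.5855 0.0573] [0.671  0.1711]
knob [0.50146981 0.20773004 0.07339529] [0.49006486 0.19740944 0.06658917] [0.51217443 0.21788833 0.08161727]
cam max x 0.5682701402999211 [array([548.8, 117.9]), array([42.7, 32.8]), np.float64(10.6)]
0.07 [0.5864 0.5911] 0.09 [0.5865 0.5866] 0.11 [0.5857 0.5872] 0.13 [0.5857 0.5875] 0.15 [0.5869 0.591 ] 
[ 0.62974087 -0.05836355  0.12431382] [-2.22603027e+00 -2.21567280e+00 -6.14471160e-04] [-0.91170311 -0.14386576  0.18497778] [-0.27  0.32  1.68  0.    1.15 -0.27]
```

View pics/c5.png

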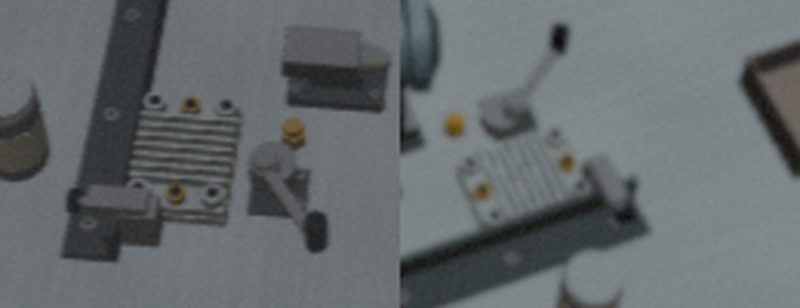

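The head is home: near face at x≈0.586, square, and snug to fence and stop. The cam gap is about 17 mm. The knob is at (0.5005, 0.2075), so I go above it with the jaws tangential to its arc.

{"fn": "step_arm", "kwargs": {
  "steps": [
    [4.4,-2.15,-1,0,4],
    [4.4,-2.15,-1,0,4],
    [4.4,-2.15,-1,0,4],
    [4.4,-2.15,0,0,4],
    [4.4,-2.15,0,0,4],
    [4.4,-2.15,0,0,4],
    [0,0,0,-0.15,4],
    [0,0,0,-0.15,4],
    [0,0,0,-0.15,4],
    [0,0,0,-0.15,4]
  ]
}}

```text
t: 17.9
ee_pos: [0.5007, 0.208, 0.1541]
ee_rot: [-1.458, -2.782, 0.0]
wrist_force: [0.5, 0.1, 0.2]
opening: 0.467
```

{"fn": "step_arm", "kwargs": {
  "steps": [
    [0,0,0,0,4],
    [0,0,0,0,4]
  ]
}}

```text
t: 18.1
ee_pos: [0.5012, 0.2073, 0.1543]
ee_rot: [-1.472, -2.775, 0.0]
wrist_force: [-0.2, 0.6, 0.4]
opening: 0.462
```

```bash
cat >> h.py <<'E'
def yaw(s): 
    m=R.from_rotvec(s['ee_rot']).as_matrix(); return np.arctan2(m[1,0],m[0,0]),m
E
python3 - <<'E'
from h import *
s=robot.read_state();y,m=yaw(s);print(s['ee_pos'],np.degrees(y),s['wrist_force'])
for k in ([.5005,.2075,.05],):print('tool shift cm',(m.T@(np.array(k)-s['ee_pos'])*100).round(2))
E
```

```text
[0.50117881 0.20725633 0.15429628] 124.09647953041134 [-0.23682951  0.58282552  0.36471405]
tool shift cm [ 0.05 -0.04 10.43]
```

{"fn": "step_arm", "kwargs": {
  "steps": [
    [0,0,3,0,4],
    [0,0,3,0,4],
    [0,0,2.4,0,4],
    [0,0,1,0,4],
    [0,0,1,0,4],
    [0,0,0,0,4],
    [0,0,0,0,2.8],
    [0,0,0,0,2.8],
    [0,0,0,0,2.8]
  ]
}}

```text
t: 19.0
ee_pos: [0.5025, 0.2067, 0.0516]
ee_rot: [1.469, 2.775, 0.002]
wrist_force: [-0.9, -1.1, -0.2]
opening: 0.327
```

Run:
```python
from h import *
s=robot.read_state();y,m=yaw(s);print(s['ee_pos'],np.degrees(y),s['wrist_force'],s['opening']*85)
f=grab('side','side6');a=f['img'][190:290,200:330,::-1];g=grab('wrist','w6')['img'][:,:,::-1]
cv2.imwrite('pics/c6.png',np.hstack([cv2.resize(a,(450,346),interpolation=cv2.INTER_CUBIC),cv2.resize(g,(350,346))]))
```

```text
[0.50248651 0.20666123 0.05159115] 124.19594184128827 [-0.88577872 -1.05738156 -0.21040312] 27.827217602417264
```

View pics/c6.png

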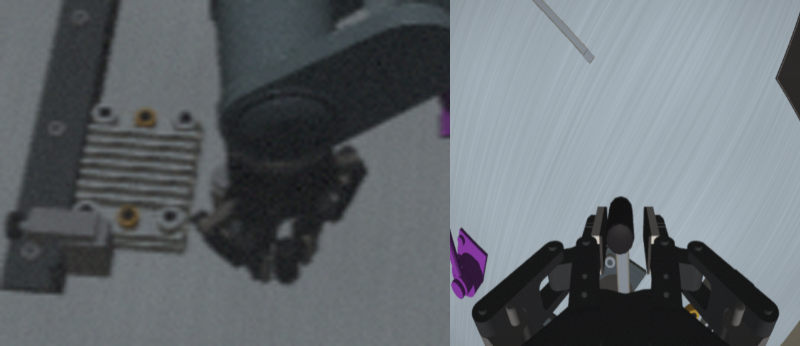

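The wrist view shows the knob (620,238) caged between the pads with the lever between the fingers, and the head is undisturbed. I'll start the swing along the 90 mm arc.

{"fn": "step_arm", "kwargs": {
  "steps": [
    [-0.01,-0.45,0,-0.05,2.8],
    [-0.01,-0.45,0,-0.05,2.8],
    [-0.01,-0.45,0,-0.05,2.8],
    [-0.01,-0.45,0,-0.05,2.8],
    [-0.01,-0.45,0,-0.05,2.8],
    [-0.01,-0.45,0,-0.05,2.8],
    [-0.01,-0.45,0,-0.05,2.8],
    [-0.01,-0.45,0,-0.05,2.8],
    [-0.01,-0.45,0,-0.05,2.8],
    [-0.01,-0.45,0,-0.05,2.8]
  ]
}}

```text
t: 20.1
ee_pos: [0.4725, 0.1732, 0.051]
ee_rot: [0.734, 3.053, 0.001]
wrist_force: [1.1, 0.9, -0.3]
opening: 0.328
```

```bash
cat > st.py <<'E'
from h import *
s=robot.read_state();y,m=yaw(s);p=np.array([.5525,.134]);d=s['ee_pos'][:2]-p
a=np.degrees(np.arctan2(d[1],d[0]))%360;r=np.hypot(*d);t=np.array([-d[1],d[0]])/r
F=s['wrist_force'];print('t',s['t'],'tool yaw %.1f ang %.1f r %.4f z %.4f'%(np.degrees(y)%360,a,r,s['ee_pos'][2]),'Ftan %.1f Frad %.1f'%(F[:2]@t,F[:2]@d/r),F.round(1),'open %.1f'%(s['opening']*85))
E
python3 st.py
```

```text
t 20.1 tool yaw 153.0 ang 153.9 r 0.0891 z 0.0510 Ftan -1.3 Frad -0.5 [ 1.1  0.9 -0.3] open 27.9
```

{"fn": "step_arm", "kwargs": {
  "steps": [
    [0,-0.27,0,-0.03,2.8],
    [0,-0.27,0,-0.03,2.8],
    [-0.01,-0.27,0,-0.03,2.8],
    [-0.01,-0.18,0,-0.02,2.8]
  ]
}}

```text
t: 20.5
ee_pos: [0.4685, 0.1642, 0.051]
ee_rot: [0.567, 3.089, 0.001]
wrist_force: [-0.6, 1.0, 0.6]
opening: 0.325
```

{"fn": "step_arm", "kwargs": {
  "steps": [
    [0,-0.18,0,-0.02,2.8],
    [0,-0.18,0,-0.02,2.8],
    [-0.01,-0.18,0,-0.02,2.8]
  ]
}}

```text
t: 20.8
ee_pos: [0.4666, 0.159, 0.0507]
ee_rot: [0.473, 3.105, 0.0]
wrist_force: [0.5, 0.7, 0.3]
opening: 0.328
```

{"fn": "step_arm", "kwargs": {
  "steps": [
    [0,-0.18,0,-0.02,2.8],
    [0,-0.18,0,-0.02,2.8],
    [-0.01,-0.18,0,-0.02,2.8]
  ]
}}

```text
t: 21.1
ee_pos: [0.465, 0.1537, 0.0506]
ee_rot: [-0.38, -3.119, -0.0]
wrist_force: [0.9, 1.2, 0.5]
opening: 0.327
```

```bash
python3 st.py
```

```text
t 21.1 tool yaw 166.1 ang 167.3 r 0.0897 z 0.0506 Ftan -1.4 Frad -0.6 [0.9 1.2 0.5] open 27.8
```

{"fn": "step_arm", "kwargs": {
  "steps": [
    [0,-0.18,0,-0.02,2.8],
    [0,-0.18,0,-0.02,2.8],
    [-0.01,-0.18,0,-0.02,2.8]
  ]
}}

```text
t: 21.4
ee_pos: [0.4639, 0.1484, 0.0505]
ee_rot: [-0.286, -3.128, -0.0]
wrist_force: [0.6, 0.9, -0.1]
opening: 0.328
```

{"fn": "step_arm", "kwargs": {
  "steps": [
    [0,-0.18,0,-0.02,2.8],
    [0,-0.18,0,-0.02,2.8]
  ]
}}

```text
t: 21.6
ee_pos: [0.4633, 0.1448, 0.0506]
ee_rot: [0.223, 3.134, 0.0]
wrist_force: [0.3, 0.5, -0.2]
opening: 0.328
```

{"fn": "step_arm", "kwargs": {
  "steps": [
    [0,-0.18,0,-0.02,2.8],
    [0,-0.18,0,-0.02,2.8],
    [-0.01,-0.18,0,-0.02,2.8]
  ]
}}

```text
t: 21.9
ee_pos: [0.4627, 0.1395, 0.0505]
ee_rot: [-0.129, -3.139, -0.0]
wrist_force: [0.1, 1.2, 0.6]
opening: 0.327
```

{"fn": "step_arm", "kwargs": {
  "steps": [
    [0,-0.18,0,-0.02,2.8],
    [0,-0.18,0,-0.02,2.8]
  ]
}}

```text
t: 22.1
ee_pos: [0.4625, 0.1359, 0.0506]
ee_rot: [-0.066, -3.141, -0.0]
wrist_force: [0.2, 1.5, -0.0]
opening: 0.329
```

```bash
python3 st.py
```

```text
t 22.1 tool yaw 177.6 ang 178.8 r 0.0901 z 0.0506 Ftan -1.5 Frad -0.2 [ 0.2  1.5 -0. ] open 27.9
```

{"fn": "step_arm", "kwargs": {
  "steps": [
    [0,-0.18,0,-0.02,2.8],
    [-0.01,-0.18,0,-0.02,2.8]
  ]
}}

```text
t: 22.3
ee_pos: [0.4624, 0.1323, 0.0505]
ee_rot: [-0.003, -3.141, -0.0]
wrist_force: [-0.3, -0.0, 1.0]
opening: 0.331
```

{"fn": "step_arm", "kwargs": {
  "steps": [
    [0,-0.18,0,-0.02,2.8],
    [-0.01,-0.18,0,-0.02,2.8]
  ]
}}

```text
t: 22.5
ee_pos: [0.4625, 0.1287, 0.0505]
ee_rot: [0.06, -3.141, -0.0]
wrist_force: [-0.3, 1.3, 0.6]
opening: 0.332
```

{"fn": "step_arm", "kwargs": {
  "steps": [
    [0,-0.18,0,-0.02,2.8],
    [-0.01,-0.18,0,-0.02,2.8]
  ]
}}

```text
t: 22.7
ee_pos: [0.4627, 0.1251, 0.0505]
ee_rot: [0.122, -3.139, -0.0]
wrist_force: [-0.1, 1.2, 0.6]
opening: 0.324
```

{"fn": "step_arm", "kwargs": {
  "steps": [
    [0,-0.18,0,-0.02,2.8],
    [-0.01,-0.18,0,-0.02,2.8]
  ]
}}

```text
t: 22.9
ee_pos: [0.4631, 0.1215, 0.0505]
ee_rot: [0.185, -3.136, -0.0]
wrist_force: [-0.7, 1.3, 0.6]
opening: 0.327
```

{"fn": "step_arm", "kwargs": {
  "steps": [
    [0,-0.18,0,-0.02,2.8],
    [-0.01,-0.18,0,-0.02,2.8]
  ]
}}

```text
t: 23.1
ee_pos: [0.4636, 0.118, 0.0505]
ee_rot: [0.248, -3.131, -0.0]
wrist_force: [-0.9, 0.5, 0.7]
opening: 0.331
```

{"fn": "step_arm", "kwargs": {
  "steps": [
    [0,-0.18,0,-0.02,2.8],
    [-0.01,-0.18,0,-0.02,2.8]
  ]
}}

```text
t: 23.3
ee_pos: [0.4644, 0.1144, 0.0505]
ee_rot: [0.31, -3.126, -0.0]
wrist_force: [0.3, 1.7, 0.5]
opening: 0.329
```

```bash
python3 st.py
```

```text
t 23.3 tool yaw 191.3 ang 192.5 r 0.0903 z 0.0505 Ftan -1.6 Frad -0.7 [0.3 1.7 0.5] open 27.9
```

{"fn": "step_arm", "kwargs": {
  "steps": [
    [0,-0.18,0,-0.02,2.8],
    [-0.01,-0.18,0,-0.02,2.8]
  ]
}}

```text
t: 23.5
ee_pos: [0.4652, 0.111, 0.0505]
ee_rot: [0.373, -3.119, -0.0]
wrist_force: [-1.6, 2.3, 0.6]
opening: 0.331
```

{"fn": "step_arm", "kwargs": {
  "steps": [
    [0,-0.18,0,-0.02,2.8],
    [-0.01,-0.18,0,-0.02,2.8]
  ]
}}

```text
t: 23.7
ee_pos: [0.4658, 0.1087, 0.0504]
ee_rot: [0.433, -3.111, -0.005]
wrist_force: [-2.3, 10.8, 0.4]
opening: 0.331
```

```bash
python3 st.py
```

```text
t 23.7 tool yaw 195.9 ang 196.3 r 0.0903 z 0.0504 Ftan -11.0 Frad -0.8 [-2.3 10.8  0.4] open 28.1
```

{"fn": "step_arm", "kwargs": {
  "steps": [
    [0,0,0,0,2.8]
  ]
}}

```text
t: 23.8
ee_pos: [0.4658, 0.1087, 0.0504]
ee_rot: [0.433, -3.111, -0.005]
wrist_force: [-2.1, 7.6, 0.9]
opening: 0.327
```

```bash
python3 st.py
```

```text
t 23.8 tool yaw 195.8 ang 196.3 r 0.0903 z 0.0504 Ftan -7.8 Frad -0.1 [-2.1  7.6  0.9] open 27.8
```

Settled load at the knob is 7.8 N, which is firm and within 6–10 N. I'll let go.

{"fn": "step_arm", "kwargs": {
  "steps": [
    [0,0.3,0,0,2.8],
    [0,0.1,0,0,4],
    [0,0,0,0,4],
    [0,0,-1,0,4],
    [0,0,-3,0,4],
    [0,0,-4,0,4],
    [0,0,-4,0,4],
    [-3,0,-3,0,4],
    [0,0,0,0,4]
  ]
}}

```text
t: 24.7
ee_pos: [0.4993, 0.1198, 0.2076]
ee_rot: [-0.431, 3.099, -0.003]
wrist_force: [-0.5, -0.6, 0.3]
opening: 0.465
```

{"fn": "step_arm", "kwargs": {
  "steps": [
    [4,0,-2,0,4],
    [4,0,-2,0,4],
    [4,0,-1,0,4],
    [4,0,0,0,4],
    [0,0,0,0,4],
    [0,0,0,0,4]
  ]
}}

```text
t: 25.3
ee_pos: [0.3398, 0.0758, 0.2508]
ee_rot: [-0.431, 3.11, -0.001]
wrist_force: [0.3, 0.0, 0.6]
opening: 0.47
```

```bash
python3 st.py
python3 - <<'E'
from h import *
f=grab('side','side7');g=grab('scene','scene7')
for n in('side7','scene7'):
    headfit(n,(.573,.671,-.05,.172))
    W=world(load(n));X,Y,Z=W[...,0],W[...,1],W[...,2];ok=load(n)['depth']>0
    m=ok&(Z>.066)&(Z<.085)&(X>.42)&(X<.56)&(Y>.05)&(Y<.25);P=W[m].mean(0);print('knob',P,np.degrees(np.arctan2(P[1]-.134,P[0]-.5525))%360-125)
    m=ok&(Z>.018)&(Z<.028)&(X>.5)&(X<.57)&(Y>.055)&(Y<.09);print('fitting',W[m].mean(0))
a=np.hstack([f['img'][130:290,160:370,::-1],g['img'][160:320,200:410,::-1]]);cv2.imwrite('pics/c7.png',cv2.resize(a,(800,305),interpolation=cv2.INTER_CUBIC))
E
```

```text
t 25.3 tool yaw 195.8 ang 195.3 r 0.2205 z 0.2508 Ftan 0.0 Frad -0.3 [0.3 0.  0.6] open 40.0
side7 649 [array([622.1, 112.7]), array([ 97.7, 117.8]), np.float64(0.5)] [0.5731 0.0536] [0.6709 0.1717]
knob [0.46543977 0.11576866 0.07370924] 66.82743093046628
fitting [0.53429805 0.07249749 0.02139229]
scene7 393 [array([621.8, 114.1]), array([ 96.9, 114.2]), np.float64(0.4)] [0.5732 0.0568] [0.6705 0.171 ]
knob [0.46750332 0.11551563 0.07389285] 67.26917270061426
fitting [0.53544341 0.07388615 0.02221794]
```

View pics/c7.png

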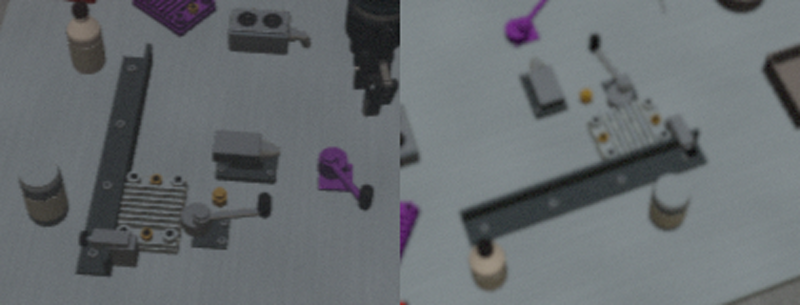

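The head (155,215) is flush at the fence and stop, and the cam is against it with the lever swung to about 1.17 rad. The fitting, anvil and box have not moved, and the arm is clear. Handing in.

```bash
python3 -c "
from rig import robot
print(robot.job_done())"
```

```text
the job is handed in; nothing more can be done
None
```

The cylinder head is home against the fence and end stop, clamped by the cam, and I handed the job in at about 25 s of the 72 s allowed.

- **Pushing:** I pushed it with two fingers, flat on the bench, between the outlet box and the anvil to the fence. Contact read about 17 N. I then slid it along the fence to the stop, where contact read about 24 N.
- **Clamping:** I swung the lever with the knob loosely caged between the fingers. The cam bit at about 1.15 rad. The load at the knob briefly read 11 N, just over the 6–10 N range, and settled at 7.8 N before I opened the fingers and lifted away.

**Last checks:**
- **Head:** its centre along the fence reads y ≈ 0.113, about 60 mm from the stop face, and has not moved since before clamping. It lies square to the fence.
- **Lever:** it stayed at about 1.17 rad after I let go.
- **Surroundings:** the brass fitting is where it was. The pictures show the anvil, box, bottle and can unmoved.
- **Arm:** it is clear, with wrist force near zero.

The last depth fit of the head's size across the fence came out too wide (97 mm instead of 90) because it merged with the touching cam. My evidence for the fence contact is therefore the fit from just before clamping, with the near face at x ≈ 0.586 and the fence at about 0.675, plus the contact force.

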